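# Close the steel jars with their own lids

### The arm

A 6-joint arm with a two-finger parallel gripper is mounted at the origin on the work surface. World frame = base frame: x ahead of the robot, y to its left, z up, the work surface at z = 0. Lengths are in m, angles in degrees, forces in N, time in s.
With the tool pointing down it reaches from about 0.3 to 0.75 m from the base axis. Payload 8.5 kg.
Tool frame: the origin (TCP) lies at the very end of the fingers, on their centre line; the grasp point (between the pads) lies 19 mm behind it; x points along the fingers, y is the direction in which the jaws open and shut, and the axes are right-handed (so a half turn about x gives the same grasp; the last joint's range is limited). The gripper opens to 85 mm and grips with 20 to 120 N. Pads are 22 mm wide; open, the fingers measure 114 mm over their backs; the gripper's body (76 mm by 85 mm) begins 54 mm behind the grasp point. The pads swing forward as they close: fully open they stand 13 mm farther back than shut.
Start: joints at [-81.377, 21.807, 74.336, -0, 83.858, -12.336], TCP at [0.197, -0.514, 0.231] pointing down, gripper open.
Joint ranges: [-178.18, 178.18], [-50.72, 133.34], [12.68, 142.11], [-81.47, 261.47], [9.98, 163.14], [-165.26, 165.26]. Speed limits (degrees/s): [136.94, 136.94, 180, 180, 180, 180].

### API

Orientations are given as a 3x3 rotation matrix whose columns are the frame's x, y, z axes.
In Python, from rig import sensors, cams, env gives the robot as it stands.
- The arm moves only by the shell command python3 -m crank 'ROWS' [FORCE]. ROWS is a JSON object of lists of equal length, an entry for each row: "hand": the closure in counts, from 0 (fully open) to 255 (shut); "translation": the shift along the tool's x, y, z in m, a list of three; "dr": the turn, a rotation vector about the tool's x, y, z in rad, a list of three. A call has 1 to 5 rows; each row is the pose to reach, as a shift and turn from the pose commanded when the call began, along the tool's axes at that moment; what a row does not reach only later rows make up. A row lasts 1/10 s, in which the tool goes at most 50 mm and 8.59 degrees, less where a joint would pass 70% of its speed; a pose out of reach is approached as far as the arm can. A call with a gripper value outside its range is refused whole. The fingers move at their own pace and stop on an object; FORCE is the grip in N (left out, the last holds). Time passes only in rows, so rows that repeat a pose let the fingers close. It gives the time, the measured TCP pose, the force and the opening at its end, in the units of the state.
- sensors.observe(): the state, without advancing time (a new reading comes with each control period).
- cams.get_image(name): name is "side" or "top" or "wrist"; returns (picture, depth): 400x640x3 uint8, blue, green, red; 400x640 float32, m along the optical axis (not along the pixel's ray), 0 where there is no reading.
- cams.calibration(name): a dict with "vertical_fov" (degrees; the focal length in pixels is half the picture's height over the tangent of half this angle, whatever the lens; pixels are square), "cx", "cy" (the principal point, pixels), "extrinsics" (4x4, takes a point from camera to world coordinates). Camera axes: x right, y down, z forward; pixel columns grow to the right and rows downward; lengths in m; the calibration is good to about 2 mm. The wrist camera is an equidistant fisheye: a pixel r from the principal point sees the ray r / f radians off the axis. A picture is of the moment at which its call begins: read the wrist's pose just before it. calibration takes no time and is no camera call; for the wrist camera it gives the pose at the moment of the call.
- env.close_job(): hands the job in, once; it reports no verdict.
The state is a dict: "time_s": time; "q": joint angles; "qvel": joint speeds; "joint_efforts": joint torques, N m; "position": TCP position; "tool_rot": TCP orientation; "ft_force": force on the tool from outside, world axes, zero at the start; "wrist_torque": the same for the moment, N m; "grip_width": finger opening in m.
Only numpy, scipy, OpenCV 4.12 (cv2) and the standard library are available. Lean on these libraries where they do the work, as an engineer would, in place of code of your own. Each camera call takes 0.05 s, during which the arm holds its last target. There are 200 camera calls.

### The job

The four steel jars are back clean from the autoclave and stand open on the lab bench: close each one with its own lid, the one that fits it by size, so that every lid sits fully home, level on the rim with its knob up. Set the lids down on the jars rather than dropping them. Leave the jars standing where they are (within 3 cm), and do not push about or knock over the wash bottle or the little brass weight.

Things in the scene. Friction and masses are not known exactly. Their poses are not given: they have to be found in the camera images.
- lid_smallest_centre (a point): Smallest of four round steel lids, lying knob up. Rim disc 68 mm wide, 52 mm high overall. From the underside: tapered plug 0-14 mm (36 mm wide below, 49 above), rim disc 14-17 mm, domed to 19, neck 14 mm wide, upright round knob 24 mm wide at 28-52 mm. Point: on the axis, 26 mm above the underside; 12 mm above the jar's mouth when home, rim disc on the jar's rim. z: lid's axis, knob up.
- lid_second_centre (a point): Second smallest of four round steel lids, lying knob up. Rim disc 86 mm wide, 52 mm high overall. From the underside: tapered plug 0-14 mm (54 mm wide below, 67 above), rim disc 14-17 mm, domed to 19, neck 14 mm wide, upright round knob 24 mm wide at 28-52 mm. Point: on the axis, 26 mm above the underside; 12 mm above the jar's mouth when home, rim disc on the jar's rim. z: lid's axis, knob up.
- lid_third_centre (a point): Second largest of four round steel lids, lying knob up. Rim disc 106 mm wide, 52 mm high overall. From the underside: tapered plug 0-14 mm (74 mm wide below, 87 above), rim disc 14-17 mm, domed to 19, neck 14 mm wide, upright round knob 24 mm wide at 28-52 mm. Point: on the axis, 26 mm above the underside; 12 mm above the jar's mouth when home, rim disc on the jar's rim. z: lid's axis, knob up.
- lid_largest_centre (a point): Largest of four round steel lids, lying knob up. Rim disc 126 mm wide, 52 mm high overall. From the underside: tapered plug 0-14 mm (94 mm wide below, 107 above), rim disc 14-17 mm, domed to 19, neck 14 mm wide, upright round knob 24 mm wide at 28-52 mm. Point: on the axis, 26 mm above the underside; 12 mm above the jar's mouth when home, rim disc on the jar's rim. z: lid's axis, knob up.
- jar_smallest_mouth (a point): The smallest of four round open plain steel jars standing on the bench: 60 mm across, 64 mm high, mouth 54 mm across inside (5 mm wider than the plug of the smallest lid). It stands loose and can be pushed. This point is the centre of its mouth, level with the rim; z is the jar's axis, up.
- jar_second_mouth (a point): The second smallest of four round open plain steel jars standing on the bench: 78 mm across, 82 mm high, mouth 72 mm across inside (5 mm wider than the plug of the second smallest lid). It stands loose and can be pushed. This point is the centre of its mouth, level with the rim; z is the jar's axis, up.
- jar_third_mouth (a point): The second largest of four round open plain steel jars standing on the bench: 98 mm across, 100 mm high, mouth 92 mm across inside (5 mm wider than the plug of the second largest lid). It stands loose and can be pushed. This point is the centre of its mouth, level with the rim; z is the jar's axis, up.
- jar_largest_mouth (a point): The largest of four round open plain steel jars standing on the bench: 118 mm across, 118 mm high, mouth 112 mm across inside (5 mm wider than the plug of the largest lid). It stands loose and can be pushed. This point is the centre of its mouth, level with the rim; z is the jar's axis, up.
- wash_bottle_centre (a point): White squeeze wash bottle with a yellow band, 62 mm across, 185 mm high with its bent spout, standing at the right of the jars; to be left standing. The point is on its axis, 75 mm above the bench.
- weight_centre (a point): Small brass balance weight with a little knob, 30 mm across, 46 mm high, standing between two of the lids; not a lid, to be left standing. The point is on its axis, 23 mm above the bench.
Mind the look-alikes: they are no part of the job. What is shaped like the part that bears lid_second_centre but pink is not meant.

How it is judged:
By the outcome, as a careful person would: the job done as asked, in the order asked, and still so for the second after the job is handed in, with the robot touching nothing.
It also fails if it takes over 106 s, if anything falls off the work surface, if the arm or the gripper's body presses on something with over 40 N, if the wrist force passes 120 N, or if a joint passes its speed limit or range.

## Working session

There is one attempt and no reset: what is moved stays moved. The work goes in short steps, Python scripts to look and compute and a shell command to move; the robot and the scene stay as the last step left them, time stands still between calls to the robot, and variables do not carry over. Pictures are saved under pics/ and viewed, about 12 in all and at most 16, crops included, and the job is handed in when it is done.

```bash
ls; mkdir -p pics; python3 - <<'E'
from rig import sensors,cams,env
import cv2,numpy as np
for n in("top","side"):
    p,d=cams.get_image(n);cv2.imwrite(f"pics/{n}0.png",p);np.save(f"{n}0.npy",d)
    c=cams.calibration(n);print(n,c)
print(sensors.observe())
E
```

```text
pics
top {'vertical_fov': 50.484046725053915, 'cx': 320.09947900747557, 'cy': 198.79854074808074, 'extrinsics': array([[ 2.17177986e-03, -9.95147648e-01,  9.83689119e-02,
         3.04356431e-01],
       [-9.99604007e-01,  5.99410392e-04,  2.81330924e-02,
        -1.50568663e-01],
       [-2.80555441e-02, -9.83910574e-02, -9.94752274e-01,
         1.43534435e+00],
       [ 0.00000000e+00,  0.00000000e+00,  0.00000000e+00,
         1.00000000e+00]])}
side {'vertical_fov': 43.492652518405926, 'cx': 318.51513491250637, 'cy': 202.7492242825213, 'extrinsics': array([[-0.99156198, -0.07282406,  0.10724507,  0.29704276],
       [-0.12909432,  0.63008862, -0.7657173 ,  0.86144917],
       [-0.01181125, -0.77310089, -0.63417309,  0.93379897],
       [ 0.        ,  0.        ,  0.        ,  1.        ]])}
{'time_s': 0.1, 'q': array([-8.13771459e+01,  2.18385471e+01,  7.43782425e+01, -1.00367321e-04,
        8.38581203e+01, -1.23356983e+01]), 'qvel': array([ 0.04607715, -0.01138359, -0.11971415, -0.07665045, -0.08152737,
        0.02878255]), 'joint_efforts': array([ 3.51045652e-03, -4.49218011e+01, -2.31653666e+01, -1.50562009e-04,
        3.77762553e-03, -1.09239755e-05]), 'position': array([ 0.19669021, -0.5133565 ,  0.230773  ]), 'tool_rot': array([[-1.97744019e-04,  3.57692557e-01, -9.33839384e-01],
       [ 1.29238657e-03, -9.33838531e-01, -3.57692504e-01],
       [-9.99999145e-01, -1.27761304e-03, -2.77616074e-04]]), 'ft_force': array([-0.05773102,  0.33332841, -0.83198792]), 'wrist_torque': array([0.01277284, 0.013657  , 0.00889268]), 'grip_width': 0.08529865290997754}
```

View pics/top0.png

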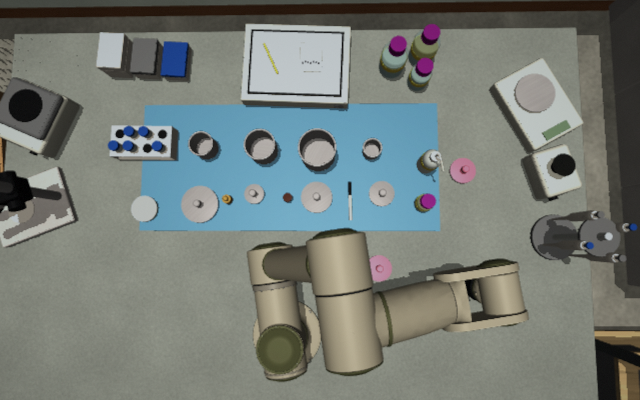

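View pics/side0.png

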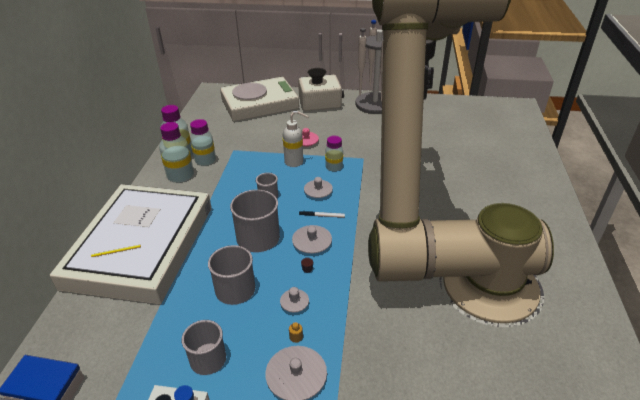

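The top view shows the jars, left to right, at (203,145) second, (261,146) third, (318,149) largest and (372,148) smallest. The lids are at (200,204) largest, (255,194) smallest, (317,196) third and (382,193) second. The brass weight is at (227,199), the wash bottle at (431,161), and the pink lids are decoys. The side view agrees. Next I'll measure from masks and depth.

```bash
cat > h.py <<'E'
import cv2,numpy as np
from rig import sensors,cams
def cloud(n,d):
    c=cams.calibration(n);E=c["extrinsics"];f=200/np.tan(np.radians(c["vertical_fov"]/2))
    v,u=np.mgrid[:400,:640]
    P=np.stack([(u-c["cx"])/f*d,(v-c["cy"])/f*d,d],-1)@E[:3,:3].T+E[:3,3]
    P[d==0]=np.nan
    return P
def rayz(n,uv,z):
    c=cams.calibration(n);E=c["extrinsics"];f=200/np.tan(np.radians(c["vertical_fov"]/2))
    uv=np.atleast_2d(uv).astype(float)
    r=np.c_[(uv[:,0]-c["cx"])/f,(uv[:,1]-c["cy"])/f,np.ones(len(uv))]@E[:3,:3].T
    return E[:3,3]+r*((z-E[2,3])/r[:,2])[:,None]
def circ(P):
    A=np.c_[2*P[:,:2],np.ones(len(P))];s=np.linalg.lstsq(A,(P[:,:2]**2).sum(1),rcond=None)[0]
    return s[0],s[1],np.sqrt(s[2]+s[0]**2+s[1]**2)
E
python3 - <<'E'
from h import *
C={"top":{"L4":(200,204),"L1":(255,194),"L3":(317,196),"L2":(382,193),"J2":(203,145),"J3":(261,146),"J4":(318,149),"J1":(372,148),"W":(227,199),"B":(431,161)}}
img=cv2.imread("pics/top0.png");d=np.load("top0.npy");P=cloud("top",d)
Q=cloud("side",np.load("side0.npy"))
print("mat z",np.nanmedian(P[215:225,240:340,2]),np.nanmedian(Q[300:330,330:350,2]))
hsv=cv2.cvtColor(img,cv2.COLOR_BGR2HSV)
m=(hsv[...,1]<70).astype(np.uint8)
n,lab,st,_=cv2.connectedComponentsWithStats(m)
H={"J1":.064,"J2":.082,"J3":.100,"J4":.118}
for k,(u,v) in C["top"].items():
    p0=rayz("top",(u,v),H.get(k,.03))[0]
    if k[0]=="L":
        cs,_=cv2.findContours((lab==lab[v,u]).astype(np.uint8),0,cv2.CHAIN_APPROX_NONE)
        e=max(cs,key=len)[:,0]; e=cv2.convexHull(e)[:,0]
        c=circ(rayz("top",e,.016)); print(k,"contour",np.round(c,4),end=" ")
        for nm,X in(("top",P),("side",Q)):
            s=X[(np.hypot(X[...,0]-p0[0],X[...,1]-p0[1])<.03)&(X[...,2]>.044)&(X[...,2]<.065)]
            if len(s): print(nm,"knob",np.round(np.median(s,0),4),len(s),end=" ")
        print()
    else:
        for nm,X in(("top",P),("side",Q)):
            r=np.hypot(X[...,0]-p0[0],X[...,1]-p0[1])<.08
            if k[0]=="J":
                s=X[r&(abs(X[...,2]-H[k])<.007)]
                if len(s)>5: print(k,nm,"rim",np.round(circ(s),4),np.round(np.median(s[:,2]),4),len(s))
            else:
                s=X[r&(np.hypot(X[...,0]-p0[0],X[...,1]-p0[1])<.05)&(X[...,2]>.03)]
                print(k,nm,np.round(s.mean(0),3),np.round(s.min(0),3),np.round(s.max(0),3))
E
```

```text
mat z 0.001264719109585699 0.00028716548230678374
L4 contour [0.4284 0.2992 0.0635] top knob [0.428  0.296  0.0516] 44 side knob [0.4275 0.3018 0.0506] 108 
L1 contour [0.4632 0.1143 0.0343] top knob [0.4638 0.113  0.0513] 41 side knob [0.4624 0.1175 0.0502] 76 
L3 contour [ 0.4518 -0.0969  0.0534] top knob [ 0.4536 -0.098   0.0523] 40 side knob [ 0.4512 -0.0922  0.0512] 54 
L2 contour [ 0.4638 -0.3155  0.0433] top knob [ 0.4632 -0.317   0.052 ] 41 side knob [ 0.4633 -0.3098  0.0508] 44 
J2 top rim [0.6234 0.2799 0.0384] 0.0823 132
J2 side rim [0.622  0.2823 0.0383] 0.0806 352
J3 top rim [0.6153 0.0831 0.0483] 0.0999 177
J3 side rim [0.6142 0.0855 0.048 ] 0.0986 342
J4 top rim [ 0.6007 -0.1032  0.0583] 0.118 216
J4 side rim [ 0.5997 -0.1006  0.0579] 0.1167 325
J1 top rim [ 0.611  -0.2829  0.0295] 0.0636 101
J1 side rim [ 0.6096 -0.2813  0.0291] 0.0628 129
W top [0.445 0.202 0.038] [0.432 0.19  0.03 ] [0.459 0.217 0.051]
W side [0.444 0.208 0.037] [0.431 0.194 0.03 ] [0.459 0.222 0.05 ]
B top [ 0.556 -0.459  0.117] [ 0.52  -0.494  0.03 ] [ 0.593 -0.436  0.187]
B side [ 0.559 -0.449  0.099] [ 0.52  -0.484  0.03 ] [ 0.593 -0.432  0.185]
```

```bash
cat > to.py <<'E'
import sys,numpy as np
from scipy.spatial.transform import Rotation as R
from rig import sensors
s=sensors.observe();T=s["tool_rot"];G=np.array([[0,1,0],[0,0,-1],[-1,0,0]],float)
t=np.array(list(map(float,sys.argv[1:4])))
print("t",round(s["time_s"],2),"pos",np.round(s["position"],4),"F",np.round(s["ft_force"],1),"w",round(s["grip_width"],4),"q",np.round(s["q"]))
print("translation",np.round(T.T@(t-s["position"]),4),"dr",np.round(R.from_matrix(T.T@G).as_rotvec(),4))
E
python3 -m crank '{"hand":[0,0,0,0,0],"translation":[[0,-0.05,-0.148],[0,-0.05,-0.148],[0,-0.05,-0.148],[0,-0.05,-0.148],[0,-0.05,-0.148]],"dr":[[-0.7,0,0],[-0.7,0,0],[-0.7,0,0],[-0.7,0,0],[-0.7,0,0]]}' 60
python3 to.py 0.464 -0.315 0.15
```

```text
time_s: 0.6
position: [0.3184, -0.4124, 0.2312]
tool_rot: [[-0.0, 0.879, -0.476], [0.001, -0.476, -0.879], [-1.0, -0.0, -0.0]]
ft_force: [-1.0, -0.6, -0.1]
grip_width: 0.0852
t 0.6 pos [ 0.3184 -0.4124  0.2312] F [-1.  -0.6 -0.1] w 0.0852 q [-65.  19.  79.   0.  82. -37.]
translation [ 0.0812  0.0817 -0.155 ] dr [-4.963e-01 -5.000e-04  3.000e-04]
```

```bash

python3 -m crank '{"hand":[80,80,80,80,80],"translation":[[0.081,0.082,-0.155],[0.081,0.082,-0.155],[0.081,0.082,-0.155],[0.081,0.082,-0.155],[0.081,0.082,-0.155]],"dr":[[-0.496,0,0],[-0.496,0,0],[-0.496,0,0],[-0.496,0,0],[-0.496,0,0]]}'
python3 -m crank '{"hand":[80,80],"translation":[[0,0,0],[0,0,0]],"dr":[[0,0,0],[0,0,0]]}' >/dev/null
python3 to.py 0.464 -0.315 0.024
python3 - <<'E'
from h import *
print(cams.calibration("wrist")["extrinsics"].round(3))
p,d=cams.get_image("wrist");cv2.imwrite("pics/w1.png",p)
E
```

```text
time_s: 1.1
position: [0.4658, -0.3144, 0.1474]
tool_rot: [[-0.003, 1.0, -0.003], [0.004, -0.003, -1.0], [-1.0, -0.003, -0.004]]
ft_force: [-0.3, -0.8, 0.1]
grip_width: 0.0588
t 1.3 pos [ 0.4633 -0.3187  0.1508] F [ 0.8 -0.3 -0.5] w 0.0588 q [-47.  27.  80.  -0.  73. -46.]
translation [ 0.1268  0.0006 -0.0038] dr [-0.0103  0.0007 -0.0003]
[[ 1.    -0.009 -0.002  0.463]
 [-0.009 -0.955 -0.296 -0.242]
 [ 0.001  0.296 -0.955  0.293]
 [ 0.     0.     0.     1.   ]]
```

View pics/w1.png

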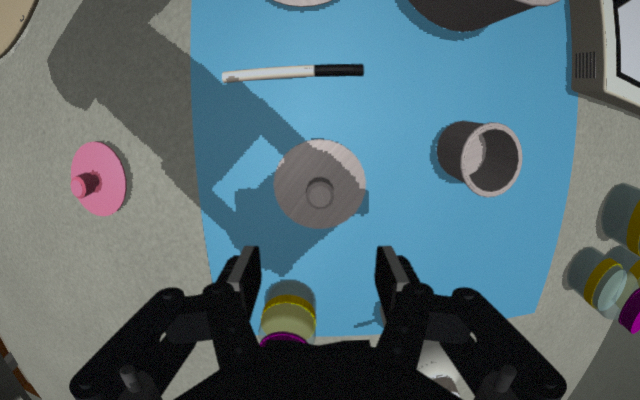

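```bash

python3 -m crank '{"hand":[80,80,80,80,80],"translation":[[0.04,0.0006,-0.004],[0.08,0.0006,-0.004],[0.11,0.0006,-0.004],[0.126,0.0006,-0.004],[0.126,0.0006,-0.004]],"dr":[[-0.0103,0,0],[-0.0103,0,0],[-0.0103,0,0],[-0.0103,0,0],[-0.0103,0,0]]}' 60 >/dev/null
python3 to.py 0.464 -0.315 0.024
python3 -m crank '{"hand":[255,255,255,255,255],"translation":[[0,0,0],[0,0,0],[0,0,0],[0,0,0],[0,0,0]],"dr":[[0,0,0],[0,0,0],[0,0,0],[0,0,0],[0,0,0]]}' 60
python3 to.py 0.464 -0.315 0.20
```

```text
t 1.85 pos [ 0.4631 -0.3142  0.0229] F [-0.7 -0.4  0.3] w 0.0583 q [-46.  36.  88.  -0.  56. -46.]
translation [-0.0011  0.0009  0.0008] dr [-0.0007 -0.0024  0.0024]
time_s: 2.35
position: [0.4649, -0.3148, 0.0259]
tool_rot: [[0.002, 1.0, 0.001], [-0.003, 0.001, -1.0], [-1.0, 0.002, 0.003]]
ft_force: [-2.3, -0.8, 7.6]
grip_width: 0.0219
t 2.35 pos [ 0.4649 -0.3148  0.0259] F [-2.3 -0.8  7.6] w 0.0219 q [-46.  36.  88.  -0.  56. -46.]
translation [-0.1741 -0.0006  0.0006] dr [ 0.0014  0.0025 -0.0018]
```

```bash

python3 -m crank '{"hand":[255,255,255,255,255],"translation":[[-0.01,0,0],[-0.04,0,0],[-0.08,0,0],[-0.12,0,0],[-0.16,0,0]],"dr":[[0,0,0],[0,0,0],[0,0,0],[0,0,0],[0,0,0]]}' 80
python3 -m crank '{"hand":[255,255,255,255,255],"translation":[[-0.02,0.005,-0.02],[-0.02,0.015,-0.055],[-0.02,0.025,-0.09],[-0.02,0.035,-0.125],[-0.02,0.045,-0.16]],"dr":[[0,0,0],[0,0,0],[0,0,0],[0,0,0],[0,0,0]]}'
python3 -m crank '{"hand":[255,255,255,255,255],"translation":[[0,0.01,-0.04],[0,0.02,-0.08],[0,0.03,-0.12],[0,0.04,-0.16],[0,0.05,-0.20]],"dr":[[0,0,0],[0,0,0],[0,0,0],[0,0,0],[0,0,0]]}' >/dev/null
python3 to.py 0.623 0.281 0.20
```

```text
time_s: 2.85
position: [0.4642, -0.3136, 0.1868]
tool_rot: [[0.0, 1.0, 0.001], [-0.0, 0.001, -1.0], [-1.0, 0.0, 0.0]]
ft_force: [0.4, 0.2, -1.9]
grip_width: 0.0217
time_s: 3.35
position: [0.5092, -0.1524, 0.2052]
tool_rot: [[0.001, 1.0, 0.001], [-0.0, 0.001, -1.0], [-1.0, 0.001, 0.0]]
ft_force: [0.8, 0.2, -1.9]
grip_width: 0.0214
t 3.85 pos [0.5589 0.048  0.2052] F [ 1.1  0.  -1.8] w 0.0213 q [-7. 24. 75.  0. 81. -7.]
translation [ 0.0053  0.0644 -0.233 ] dr [ 0.0014  0.     -0.0007]
```

```bash

python3 -m crank '{"hand":[255,255,255,255,255],"translation":[[0,0.013,-0.045],[0,0.026,-0.09],[0,0.039,-0.135],[0,0.052,-0.18],[0,0.0644,-0.225]],"dr":[[0,0,0],[0,0,0],[0,0,0],[0,0,0],[0,0,0]]}' >/dev/null
python3 -m crank '{"hand":[255,255,255,255,255],"translation":[[0.02,0,-0.008],[0.04,0,-0.008],[0.065,0,-0.008],[0.078,0,-0.008],[0.078,0,-0.008]],"dr":[[0,0,0],[0,0,0],[0,0,0],[0,0,0],[0,0,0]]}' 
python3 -m crank '{"hand":[255],"translation":[[0,0,0]],"dr":[[0,0,0]]}' >/dev/null
python3 to.py 0.623 0.281 0.094
python3 - <<'E'
from h import *
p,d=cams.get_image("side");q,_=cams.get_image("wrist");cv2.imwrite("pics/s2.png",np.hstack([cv2.resize(p[220:400,120:360],(480,360)),cv2.resize(q,None,fx=.5,fy=.5)[:, :].copy() if 0 else cv2.copyMakeBorder(cv2.resize(q,(320,200)),0,160,0,0,0)]))
E
```

```text
time_s: 4.85
position: [0.6222, 0.279, 0.1249]
tool_rot: [[-0.003, 1.0, 0.001], [-0.001, 0.001, -1.0], [-1.0, -0.003, 0.001]]
ft_force: [0.0, 0.3, -1.4]
grip_width: 0.0215
t 4.95 pos [0.6235 0.2792 0.1276] F [-0.5 -0.8 -0.4] w 0.0216 q [14. 40. 60.  0. 81. 14.]
translation [ 0.0336 -0.0005 -0.0018] dr [ 0.0012 -0.0004 -0.0013]
```

View pics/s2.png

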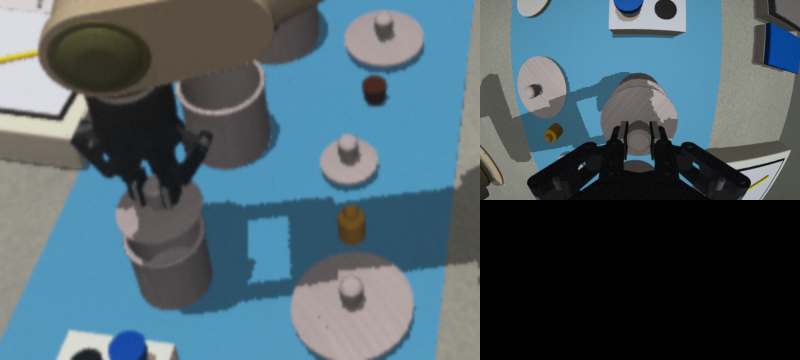

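The lid hangs level and centred over jar 2, so I'll lower it.

```bash

python3 -m crank '{"hand":[255,255,255,255,255],"translation":[[0.008,0,-0.0015],[0.016,0,-0.0015],[0.022,0,-0.0015],[0.026,0,-0.0015],[0.029,0,-0.0015]],"dr":[[0,0,0],[0,0,0],[0,0,0],[0,0,0],[0,0,0]]}'
python3 -m crank '{"hand":[255,255,255],"translation":[[0.002,0,0],[0.004,0,0],[0.005,0,0]],"dr":[[0,0,0],[0,0,0],[0,0,0]]}' 
python3 to.py 0.623 0.281 0.094
```

```text
time_s: 5.55
position: [0.623, 0.2807, 0.0967]
tool_rot: [[-0.001, 1.0, 0.001], [-0.0, 0.001, -1.0], [-1.0, -0.001, 0.0]]
ft_force: [0.6, 1.1, -0.6]
grip_width: 0.0216
time_s: 5.85
position: [0.6234, 0.2811, 0.094]
tool_rot: [[0.002, 1.0, 0.001], [0.001, 0.001, -1.0], [-1.0, 0.002, -0.001]]
ft_force: [-4.0, -0.2, 12.6]
grip_width: 0.0216
t 5.85 pos [0.6234 0.2811 0.094 ] F [-4.  -0.2 12.6] w 0.0216 q [14. 41. 62.  0. 77. 14.]
translation [ 0.     -0.0004  0.0001] dr [ 0.0015 -0.0008 -0.0019]
```

```bash

python3 -m crank '{"hand":[200,160,100,80,80],"translation":[[0,0,0],[0,0,0],[0,0,0],[0,0,0],[-0.01,0,0]],"dr":[[0,0,0],[0,0,0],[0,0,0],[0,0,0],[0,0,0]]}'
python3 -m crank '{"hand":[80,80,80,80,80],"translation":[[-0.03,0,0],[-0.07,0,0],[-0.11,0,0],[-0.11,-0.02,0],[-0.11,-0.05,0]],"dr":[[0,0,0],[0,0,0],[0,0,0],[0,0,0],[0,0,0]]}' >/dev/null
python3 to.py 0.428 0.298 0.12
python3 - <<'E'
from h import *
p,d=cams.get_image("wrist");q,_=cams.get_image("side");cv2.imwrite("pics/w3.png",np.hstack([q[200:400,100:400],p[100:300,170:470]]))
E
```

```text
time_s: 6.35
position: [0.6224, 0.2805, 0.1012]
tool_rot: [[-0.003, 1.0, 0.001], [-0.001, 0.001, -1.0], [-1.0, -0.003, 0.001]]
ft_force: [-0.3, -0.1, -0.9]
grip_width: 0.0588
t 6.85 pos [0.5737 0.2804 0.2139] F [1.3 1.3 0.2] w 0.0585 q [15. 31. 61. -0. 88. 15.]
translation [ 0.0934 -0.146  -0.0176] dr [ 0.0003 -0.0008 -0.0034]
```

View pics/w3.png

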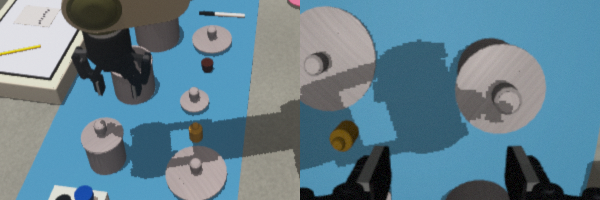

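```bash

python3 -m crank '{"hand":[80,80,80,80,80],"translation":[[0,-0.045,-0.017],[0,-0.09,-0.017],[0,-0.125,-0.017],[0.04,-0.146,-0.017],[0.08,-0.146,-0.017]],"dr":[[0,0,0],[0,0,0],[0,0,0],[0,0,0],[0,0,0]]}' >/dev/null
python3 -m crank '{"hand":[80,80],"translation":[[0.013,0,0],[0.013,0,0]],"dr":[[0,0,0],[0,0,0]]}' >/dev/null
python3 to.py 0.428 0.298 0.027
```

```text
t 7.65 pos [0.4268 0.2972 0.1181] F [-0.9 -0.1  0.9] w 0.059 q [22. 25. 89. -0. 66. 22.]
translation [ 0.0911  0.0015 -0.0009] dr [0.0012 0.0012 0.0029]
```

```bash

python3 -m crank '{"hand":[80,80,80,80,80],"translation":[[0.03,0.001,0],[0.06,0.001,0],[0.08,0.001,0],[0.091,0.001,0],[0.091,0.001,0]],"dr":[[0,0,0],[0,0,0],[0,0,0],[0,0,0],[0,0,0]]}' >/dev/null
python3 -m crank '{"hand":[255,255,255,255,255],"translation":[[0,0,0],[0,0,0],[0,0,0],[0,0,0],[0,0,0]],"dr":[[0,0,0],[0,0,0],[0,0,0],[0,0,0],[0,0,0]]}' 90
python3 -m crank '{"hand":[255,255,255,255,255],"translation":[[-0.01,0,0],[-0.03,0,0],[-0.06,0,0],[-0.10,0,0],[-0.14,0,0]],"dr":[[0,0,0],[0,0,0],[0,0,0],[0,0,0],[0,0,0]]}'
python3 -m crank '{"hand":[255,255,255],"translation":[[-0.04,0,0],[-0.05,0,0],[-0.05,0,0]],"dr":[[0,0,0],[0,0,0],[0,0,0]]}'
python3 to.py 0.600 -0.102 0.215
```

```text
time_s: 8.65
position: [0.4287, 0.2978, 0.0299]
tool_rot: [[0.003, 1.0, 0.001], [0.001, 0.001, -1.0], [-1.0, 0.003, -0.001]]
ft_force: [-0.9, 0.1, 9.0]
grip_width: 0.0208
time_s: 9.15
position: [0.4276, 0.2973, 0.1705]
tool_rot: [[-0.0, 1.0, 0.001], [-0.0, 0.001, -1.0], [-1.0, -0.0, 0.0]]
ft_force: [0.8, 0.9, -1.0]
grip_width: 0.021
time_s: 9.45
position: [0.4282, 0.2976, 0.22]
tool_rot: [[0.003, 1.0, 0.001], [0.001, 0.001, -1.0], [-1.0, 0.003, -0.001]]
ft_force: [-0.6, 0.2, -1.8]
grip_width: 0.021
t 9.45 pos [0.4282 0.2976 0.22  ] F [-0.6  0.2 -1.8] w 0.021 q [22. 19. 80.  0. 80. 22.]
translation [0.005  0.1712 0.3998] dr [ 0.0014 -0.0013 -0.0032]
```

```bash

python3 -m crank '{"hand":[255,255,255,255,255],"translation":[[0,0.008,0.02],[0,0.022,0.055],[0,0.036,0.09],[0,0.052,0.13],[0,0.068,0.17]],"dr":[[0,0,0],[0,0,0],[0,0,0],[0,0,0],[0,0,0]]}' >/dev/null
python3 -m crank '{"hand":[255,255,255,255,255],"translation":[[0,0.016,0.04],[0,0.032,0.08],[0,0.048,0.12],[0,0.064,0.16],[0,0.08,0.19]],"dr":[[0,0,0],[0,0,0],[0,0,0],[0,0,0],[0,0,0]]}' >/dev/null
python3 -m crank '{"hand":[255,255,255,255,255],"translation":[[0,0.012,0.02],[0,0.023,0.04],[0.02,0.023,0.04],[0.04,0.023,0.04],[0.045,0.023,0.04]],"dr":[[0,0,0],[0,0,0],[0,0,0],[0,0,0],[0,0,0]]}' 
python3 -m crank '{"hand":[255],"translation":[[0,0,0]],"dr":[[0,0,0]]}' >/dev/null
python3 to.py 0.600 -0.102 0.133
python3 - <<'E'
from h import *
p,d=cams.get_image("side");q,_=cams.get_image("wrist");cv2.imwrite("pics/s4.png",np.hstack([p[100:300,150:450],q[100:300,170:470]]))
E
```

```text
time_s: 10.95
position: [0.5979, -0.1019, 0.1691]
tool_rot: [[-0.007, 1.0, 0.001], [0.003, 0.001, -1.0], [-1.0, -0.007, -0.003]]
ft_force: [-0.1, 0.2, -2.6]
grip_width: 0.021
t 11.05 pos [ 0.5989 -0.102   0.1716] F [-0.3 -1.4 -0.5] w 0.0209 q [-21.  30.  70.  -0.  80. -21.]
translation [0.0386 0.0013 0.    ] dr [ 0.0013 -0.0013  0.0036]
```

View pics/s4.png

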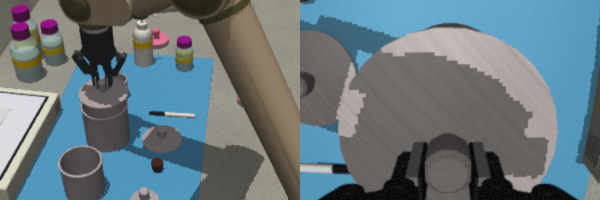

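Held level and centred over the largest jar, so I'll lower this one too.

```bash

python3 -m crank '{"hand":[255,255,255,255,255],"translation":[[0.008,0.001,0],[0.016,0.001,0],[0.024,0.001,0],[0.03,0.001,0],[0.033,0.001,0]],"dr":[[0,0,0],[0,0,0],[0,0,0],[0,0,0],[0,0,0]]}'
python3 -m crank '{"hand":[255,255,255],"translation":[[0.002,0,0],[0.004,0,0],[0.005,0,0]],"dr":[[0,0,0],[0,0,0],[0,0,0]]}' 
python3 to.py 0.600 -0.102 0.133
```

```text
time_s: 11.65
position: [0.6003, -0.1022, 0.1394]
tool_rot: [[-0.001, 1.0, 0.001], [0.0, 0.001, -1.0], [-1.0, -0.001, -0.0]]
ft_force: [-0.5, 0.1, -0.7]
grip_width: 0.0212
time_s: 11.95
position: [0.6007, -0.1023, 0.1353]
tool_rot: [[0.0, 1.0, 0.001], [-0.0, 0.001, -1.0], [-1.0, 0.0, 0.0]]
ft_force: [-0.2, -0.0, -1.8]
grip_width: 0.0212
t 11.95 pos [ 0.6007 -0.1023  0.1353] F [-0.2 -0.  -1.8] w 0.0212 q [-21.  32.  73.  -0.  75. -21.]
translation [ 0.0023 -0.0007 -0.0003] dr [ 0.0013  0.0001 -0.0003]
```

```bash

python3 -m crank '{"hand":[255,255,255],"translation":[[0.001,0,0],[0.002,0,0],[0.003,0,0]],"dr":[[0,0,0],[0,0,0],[0,0,0]]}' 
python3 -m crank '{"hand":[255,255],"translation":[[0.001,0,0],[0.001,0,0]],"dr":[[0,0,0],[0,0,0]]}'
```

```text
time_s: 12.25
position: [0.6007, -0.1024, 0.1339]
tool_rot: [[0.001, 1.0, 0.001], [-0.001, 0.001, -1.0], [-1.0, 0.001, 0.001]]
ft_force: [-5.8, 1.2, 14.1]
grip_width: 0.021
time_s: 12.45
position: [0.6008, -0.1024, 0.1339]
tool_rot: [[0.002, 1.0, 0.002], [-0.001, 0.002, -1.0], [-1.0, 0.002, 0.001]]
ft_force: [-6.2, 1.4, 15.6]
grip_width: 0.0209
```

```bash

python3 -m crank '{"hand":[200,160,100,80,80],"translation":[[0,0,0],[0,0,0],[0,0,0],[0,0,0],[-0.01,0,0]],"dr":[[0,0,0],[0,0,0],[0,0,0],[0,0,0],[0,0,0]]}'
python3 -m crank '{"hand":[80,80,80,80,80],"translation":[[-0.03,0,0],[-0.06,0,0],[-0.06,-0.025,-0.03],[-0.06,-0.05,-0.06],[-0.06,-0.07,-0.09]],"dr":[[0,0,0],[0,0,0],[0,0,0],[0,0,0],[0,0,0]]}' >/dev/null
python3 -m crank '{"hand":[80,80,80,80,80],"translation":[[0,-0.025,-0.04],[0,-0.05,-0.08],[0,-0.065,-0.127],[0.04,-0.065,-0.127],[0.07,-0.065,-0.127]],"dr":[[0,0,0],[0,0,0],[0,0,0],[0,0,0],[0,0,0]]}' >/dev/null
python3 -m crank '{"hand":[80],"translation":[[0,0,0]],"dr":[[0,0,0]]}' >/dev/null
python3 to.py 0.463 0.115 0.027
python3 - <<'E'
from h import *
p,d=cams.get_image("side");q,_=cams.get_image("wrist");cv2.imwrite("pics/s5.png",np.hstack([p[100:400,150:450],q[50:350,170:470]]))
E
```

```text
time_s: 12.95
position: [0.6, -0.1021, 0.1403]
tool_rot: [[-0.003, 1.0, 0.001], [0.001, 0.001, -1.0], [-1.0, -0.003, -0.001]]
ft_force: [0.6, 0.6, 0.6]
grip_width: 0.0586
t 14.05 pos [0.4636 0.1148 0.1292] F [-0.2 -0.4  0.3] w 0.0587 q [-0. 21. 95. -0. 65. -0.]
translation [ 0.1022 -0.     -0.0002] dr [ 0.002 -0.     0.006]
```

View pics/s5.png

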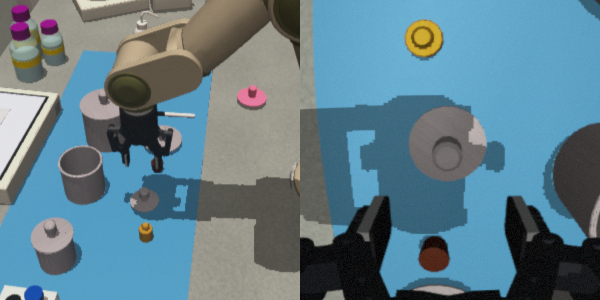

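```bash

python3 -m crank '{"hand":[80,80,80,80,80],"translation":[[0.03,0,0],[0.06,0,0],[0.085,0,0],[0.102,0,0],[0.102,0,0]],"dr":[[0,0,0],[0,0,0],[0,0,0],[0,0,0],[0,0,0]]}' >/dev/null
python3 -m crank '{"hand":[255,255,255,255,255],"translation":[[0,0,0],[0,0,0],[0,0,0],[0,0,0],[0,0,0]],"dr":[[0,0,0],[0,0,0],[0,0,0],[0,0,0],[0,0,0]]}' 80
python3 -m crank '{"hand":[255,255,255,255,255],"translation":[[-0.02,0,0],[-0.06,0,0],[-0.10,0,0],[-0.14,0,0],[-0.18,0,0]],"dr":[[0,0,0],[0,0,0],[0,0,0],[0,0,0],[0,0,0]]}' >/dev/null
python3 -m crank '{"hand":[255,255,255,255,255],"translation":[[-0.02,0.008,0.02],[-0.02,0.02,0.055],[-0.02,0.034,0.09],[-0.02,0.048,0.13],[-0.02,0.063,0.17]],"dr":[[0,0,0],[0,0,0],[0,0,0],[0,0,0],[0,0,0]]}'
python3 to.py 0.610 -0.282 0.225
```

```text
time_s: 15.15
position: [0.4662, 0.1145, 0.031]
tool_rot: [[0.003, 1.0, 0.001], [-0.0, 0.001, -1.0], [-1.0, 0.003, 0.0]]
ft_force: [-1.1, -0.3, 7.6]
grip_width: 0.0209
time_s: 16.15
position: [0.5286, -0.0568, 0.2304]
tool_rot: [[0.001, 1.0, 0.002], [-0.0, 0.002, -1.0], [-1.0, 0.001, 0.0]]
ft_force: [0.7, -0.7, -0.6]
grip_width: 0.0214
t 16.15 pos [ 0.5286 -0.0568  0.2304] F [ 0.7 -0.7 -0.6] w 0.0214 q [-19.  20.  77.   0.  83. -19.]
translation [0.0056 0.081  0.2253] dr [ 0.0016  0.0004 -0.0013]
```

```bash

python3 -m crank '{"hand":[255,255,255,255,255],"translation":[[0,0.015,0.045],[0,0.03,0.09],[0,0.048,0.135],[0,0.066,0.18],[0,0.08,0.215]],"dr":[[0,0,0],[0,0,0],[0,0,0],[0,0,0],[0,0,0]]}' >/dev/null
python3 -m crank '{"hand":[255,255,255,255,255],"translation":[[0.025,0,0.01],[0.06,0,0.01],[0.09,0,0.01],[0.11,0,0.01],[0.11,0,0.01]],"dr":[[0,0,0],[0,0,0],[0,0,0],[0,0,0],[0,0,0]]}' 
python3 -m crank '{"hand":[255],"translation":[[0,0,0]],"dr":[[0,0,0]]}' >/dev/null
python3 to.py 0.610 -0.282 0.080
python3 - <<'E'
from h import *
p,d=cams.get_image("side");q,_=cams.get_image("wrist");cv2.imwrite("pics/s6.png",np.hstack([p[100:300,150:450],q[100:300,170:470]]))
E
```

```text
time_s: 17.15
position: [0.6077, -0.2796, 0.1171]
tool_rot: [[-0.004, 1.0, 0.001], [0.003, 0.001, -1.0], [-1.0, -0.004, -0.003]]
ft_force: [-0.2, 0.2, -0.1]
grip_width: 0.021
t 17.25 pos [ 0.6091 -0.2805  0.1207] F [ 1.4 -0.2  0.2] w 0.0207 q [-35.  39.  63.   0.  78. -35.]
translation [0.0407 0.0008 0.0015] dr [ 0.0013  0.0008 -0.0011]
```

View pics/s6.png

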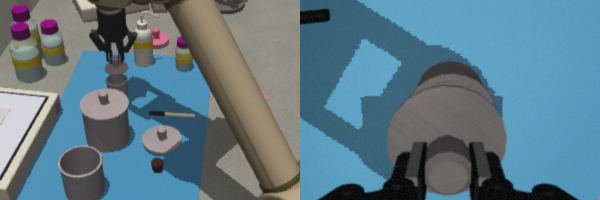

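The smallest lid is centred above the smallest jar. The largest jar is already closed.

```bash

python3 -m crank '{"hand":[255,255,255,255,255],"translation":[[0.01,0.001,0.0015],[0.02,0.001,0.0015],[0.028,0.001,0.0015],[0.033,0.001,0.0015],[0.036,0.001,0.0015]],"dr":[[0,0,0],[0,0,0],[0,0,0],[0,0,0],[0,0,0]]}'
python3 -m crank '{"hand":[255,255,255,255],"translation":[[0.002,0,0],[0.004,0,0],[0.005,0,0],[0.005,0,0]],"dr":[[0,0,0],[0,0,0],[0,0,0],[0,0,0]]}' 
```

```text
time_s: 17.85
position: [0.6098, -0.2817, 0.0826]
tool_rot: [[-0.0, 1.0, 0.001], [0.0, 0.001, -1.0], [-1.0, -0.0, -0.0]]
ft_force: [1.0, 1.2, 0.9]
grip_width: 0.0211
time_s: 18.25
position: [0.6108, -0.2822, 0.081]
tool_rot: [[0.004, 1.0, 0.001], [-0.002, 0.001, -1.0], [-1.0, 0.004, 0.002]]
ft_force: [-1.8, 2.1, 11.9]
grip_width: 0.0213
```

```bash

python3 -m crank '{"hand":[200,160,100,80,80],"translation":[[0,0,0],[0,0,0],[0,0,0],[0,0,0],[-0.01,0,0]],"dr":[[0,0,0],[0,0,0],[0,0,0],[0,0,0],[0,0,0]]}'
python3 -m crank '{"hand":[80,80,80,80,80],"translation":[[-0.03,0,0],[-0.07,0,0],[-0.10,-0.01,0],[-0.12,-0.04,0],[-0.12,-0.08,0]],"dr":[[0,0,0],[0,0,0],[0,0,0],[0,0,0],[0,0,0]]}' >/dev/null
python3 -m crank '{"hand":[80,80,80,80,80],"translation":[[0,-0.02,-0.04],[0,-0.04,-0.08],[0,-0.06,-0.12],[0,-0.08,-0.16],[0.03,-0.08,-0.185]],"dr":[[0,0,0],[0,0,0],[0,0,0],[0,0,0],[0,0,0]]}' >/dev/null
python3 -m crank '{"hand":[80,80,80],"translation":[[0.03,0,0],[0.045,0,0],[0.045,0,0]],"dr":[[0,0,0],[0,0,0],[0,0,0]]}' >/dev/null
python3 to.py 0.452 -0.097 0.027
python3 - <<'E'
from h import *
p,d=cams.get_image("side");q,_=cams.get_image("wrist");cv2.imwrite("pics/s7.png",np.hstack([p[100:400,150:450],q[50:350,170:470]]))
E
```

```text
time_s: 18.75
position: [0.6091, -0.2814, 0.0871]
tool_rot: [[-0.003, 1.0, 0.001], [0.002, 0.001, -1.0], [-1.0, -0.003, -0.002]]
ft_force: [0.3, 0.4, -0.8]
grip_width: 0.0586
t 20.05 pos [ 0.4489 -0.0965  0.1324] F [0.2 0.7 0.2] w 0.0583 q [-27.  19.  97.  -0.  64. -27.]
translation [0.1054 0.0034 0.0006] dr [ 0.0016 -0.0014  0.0028]
```

View pics/s7.png

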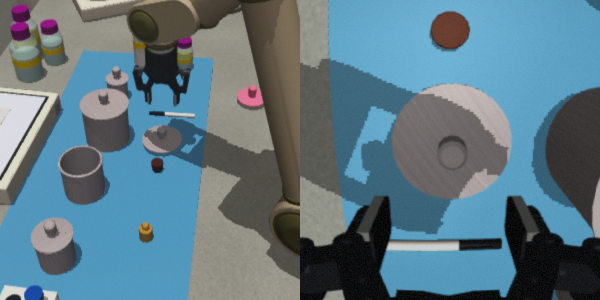

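```bash

python3 -m crank '{"hand":[80,80,80,80,80],"translation":[[0.03,0.0034,0],[0.06,0.0034,0],[0.085,0.0034,0],[0.105,0.0034,0],[0.105,0.0034,0]],"dr":[[0,0,0],[0,0,0],[0,0,0],[0,0,0],[0,0,0]]}' >/dev/null
python3 -m crank '{"hand":[255,255,255,255,255],"translation":[[0,0,0],[0,0,0],[0,0,0],[0,0,0],[0,0,0]],"dr":[[0,0,0],[0,0,0],[0,0,0],[0,0,0],[0,0,0]]}' 90
python3 -m crank '{"hand":[255,255,255,255,255],"translation":[[-0.02,0,0],[-0.06,0,0],[-0.10,0,0],[-0.14,0,0],[-0.18,0,0]],"dr":[[0,0,0],[0,0,0],[0,0,0],[0,0,0],[0,0,0]]}' >/dev/null
python3 -m crank '{"hand":[255,255,255,255,255],"translation":[[-0.02,0.015,-0.017],[-0.02,0.04,-0.045],[-0.02,0.065,-0.072],[-0.02,0.09,-0.1],[-0.02,0.11,-0.125]],"dr":[[0,0,0],[0,0,0],[0,0,0],[0,0,0],[0,0,0]]}'
python3 -m crank '{"hand":[255],"translation":[[0,0,0]],"dr":[[0,0,0]]}' >/dev/null
python3 to.py 0.615 0.084 0.155
```

```text
time_s: 21.15
position: [0.4538, -0.0974, 0.03]
tool_rot: [[0.003, 1.0, 0.001], [-0.002, 0.001, -1.0], [-1.0, 0.003, 0.002]]
ft_force: [-1.4, 0.9, 10.3]
grip_width: 0.0208
time_s: 22.15
position: [0.5636, 0.0297, 0.2292]
tool_rot: [[0.001, 1.0, 0.002], [-0.0, 0.002, -1.0], [-1.0, 0.001, 0.0]]
ft_force: [-0.2, -0.2, -1.8]
grip_width: 0.0211
t 22.25 pos [0.564  0.0308 0.2287] F [-0.9 -0.6 -1.4] w 0.0209 q [-9. 23. 72.  0. 84. -9.]
translation [ 0.0737  0.0512 -0.0529] dr [ 0.0046 -0.0006 -0.0011]
```

```bash

python3 -m crank '{"hand":[255,255,255,255,255],"translation":[[0,0.025,-0.026],[0,0.051,-0.053],[0.03,0.051,-0.053],[0.06,0.051,-0.053],[0.074,0.051,-0.053]],"dr":[[0,0,0],[0,0,0],[0,0,0],[0,0,0],[0,0,0]]}' 
python3 -m crank '{"hand":[255,255],"translation":[[0,0,0],[0,0,0]],"dr":[[0,0,0],[0,0,0]]}' >/dev/null
python3 to.py 0.615 0.084 0.116
python3 - <<'E'
from h import *
p,d=cams.get_image("side");q,_=cams.get_image("wrist");cv2.imwrite("pics/s8.png",np.hstack([p[100:300,150:450],q[100:300,170:470]]))
E
```

```text
time_s: 22.75
position: [0.6124, 0.081, 0.1523]
tool_rot: [[-0.004, 1.0, 0.001], [0.0, 0.001, -1.0], [-1.0, -0.004, -0.0]]
ft_force: [-0.3, 0.2, -1.6]
grip_width: 0.0207
t 22.95 pos [0.6139 0.0808 0.1556] F [-0.2  0.1 -0.4] w 0.021 q [-3. 32. 70. -0. 78. -3.]
translation [ 0.0396  0.0011 -0.0032] dr [ 0.0009  0.0002 -0.0013]
```

View pics/s8.png

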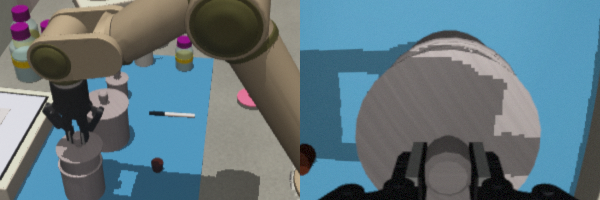

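The third lid is centred above jar 3. I'll lower it with a 3 mm y correction.

```bash

python3 -m crank '{"hand":[255,255,255,255,255],"translation":[[0.01,0.001,-0.003],[0.018,0.001,-0.003],[0.026,0.001,-0.003],[0.031,0.001,-0.003],[0.035,0.001,-0.003]],"dr":[[0,0,0],[0,0,0],[0,0,0],[0,0,0],[0,0,0]]}'
python3 -m crank '{"hand":[255,255,255,255],"translation":[[0.002,0,0],[0.004,0,0],[0.005,0,0],[0.005,0,0]],"dr":[[0,0,0],[0,0,0],[0,0,0],[0,0,0]]}' 
```

```text
time_s: 23.55
position: [0.6146, 0.0842, 0.1186]
tool_rot: [[-0.001, 1.0, 0.001], [0.0, 0.001, -1.0], [-1.0, -0.001, -0.0]]
ft_force: [-0.1, -0.5, -1.6]
grip_width: 0.021
time_s: 23.95
position: [0.6148, 0.0842, 0.1161]
tool_rot: [[0.002, 1.0, 0.001], [-0.0, 0.001, -1.0], [-1.0, 0.002, 0.0]]
ft_force: [-5.1, -0.2, 9.5]
grip_width: 0.0213
```

Contact came at the expected height (0.116). I'll release, back off toward the base to clear the view, and check everything.

```bash

python3 -m crank '{"hand":[200,160,100,80,80],"translation":[[0,0,0],[0,0,0],[0,0,0],[0,0,0],[-0.01,0,0]],"dr":[[0,0,0],[0,0,0],[0,0,0],[0,0,0],[0,0,0]]}' >/dev/null
python3 -m crank '{"hand":[80,80,80,80,80],"translation":[[-0.03,0,0],[-0.07,0,0],[-0.11,0,0],[-0.12,-0.05,0],[-0.12,-0.10,0]],"dr":[[0,0,0],[0,0,0],[0,0,0],[0,0,0],[0,0,0]]}' >/dev/null
python3 -m crank '{"hand":[80,80,80,80,80],"translation":[[0,-0.05,0],[0,-0.10,0],[0,-0.13,0],[0,-0.15,0],[0,-0.15,0]],"dr":[[0,0,0],[0,0,0],[0,0,0],[0,0,0],[0,0,0]]}' 
python3 - <<'E'
from h import *
im={}
X={}
for n in("top","side"):
    p,d=cams.get_image(n);im[n]=p;X[n]=cloud(n,d)
cv2.imwrite("pics/f1.png",np.hstack([im["top"][100:280,110:460],im["side"][110:400,130:450][:180*1] if 0 else cv2.resize(im["side"][110:400,130:450],(199,180))]))
J={"J1":(.610,-.282,.064,.034),"J2":(.623,.281,.082,.043),"J3":(.615,.084,.100,.053),"J4":(.600,-.102,.118,.063)}
for k,(x,y,h,r) in J.items():
    for n,P in X.items():
        R=np.hypot(P[...,0]-x,P[...,1]-y)
        s=P[(R<.1)&(abs(P[...,2]-h-.003)<.007)];s=s[~np.isnan(s[:,0])]
        kn=P[(R<.03)&(P[...,2]>h+.033)&(P[...,2]<h+.05)]
        if len(s)<10: print(k,n,"hidden",len(s));continue
        A=np.c_[s[:,:2]-s[:,:2].mean(0),np.ones(len(s))];pl=np.linalg.lstsq(A,s[:,2],rcond=None)[0]
        hull=cv2.minEnclosingCircle(s[:,:2].astype(np.float32))
        print(k,n,"disc z-rim",round(pl[2]-h,4),"tilt",np.round(np.degrees(pl[:2]),1),"circ",np.round(hull[0],4),round(hull[1],4),"knob top-rim",np.round(np.median(kn[:,2])-h,4) if len(kn) else None,len(s))
for k,(x,y,z) in{"W":(.445,.205,.03),"B":(.556,-.455,.03)}.items():
    for n,P in X.items():
        s=P[(np.hypot(P[...,0]-x,P[...,1]-y)<.05)&(P[...,2]>z)]
        if len(s):print(k,n,s.mean(0).round(3),s.min(0).round(3),s.max(0).round(3))
E
```

```text
time_s: 25.45
position: [0.3639, 0.0841, 0.2453]
tool_rot: [[0.001, 1.0, 0.001], [-0.0, 0.001, -1.0], [-1.0, 0.001, 0.0]]
ft_force: [-0.1, -1.1, 0.5]
grip_width: 0.0587
J1 top disc z-rim 0.0039 tilt [-0.4  0.4] circ [ 0.6098 -0.2838] 0.0343 knob top-rim 0.038 275
J1 side disc z-rim 0.0038 tilt [ 0.1 -1.1] circ [ 0.6105 -0.2825] 0.0362 knob top-rim 0.0373 232
J2 top disc z-rim 0.0041 tilt [-0.1 -0.3] circ [0.623  0.2792] 0.0437 knob top-rim 0.038 462
J2 side disc z-rim 0.0031 tilt [ 0.1 -0.5] circ [0.6219 0.2797] 0.0442 knob top-rim 0.0368 1052
J3 top disc z-rim 0.0042 tilt [-0. -0.] circ [0.6148 0.083 ] 0.0533 knob top-rim 0.0376 753
J3 side disc z-rim 0.0034 tilt [ 0.1 -0.1] circ [0.6127 0.0845] 0.0547 knob top-rim 0.037 1109
J4 top disc z-rim 0.0042 tilt [ 0.2 -0.1] circ [ 0.6009 -0.1029] 0.0637 knob top-rim 0.0386 1152
J4 side disc z-rim 0.0038 tilt [-0.1 -0.2] circ [ 0.6    -0.1005] 0.0654 knob top-rim 0.0375 1127
W top [0.459 0.206 0.032] [0.459 0.205 0.03 ] [0.46  0.207 0.034]
W side [0.444 0.208 0.037] [0.431 0.192 0.03 ] [0.459 0.22  0.049]
B top [ 0.555 -0.459  0.117] [ 0.516 -0.493  0.03 ] [ 0.593 -0.436  0.189]
B side [ 0.559 -0.449  0.099] [ 0.516 -0.486  0.03 ] [ 0.593 -0.428  0.188]
```

View pics/f1.png

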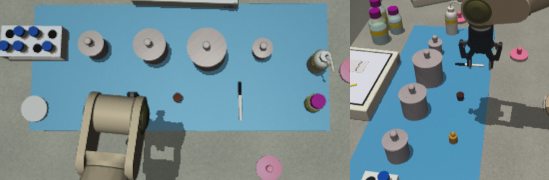

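The final pictures show all four jars closed and level. Knob tops are about 38 mm above the rims, as expected, and the bottle and weight haven't moved. I'm handing in.

```bash
python3 -c "
from rig import env
print(env.close_job())"
```

```text
the job is handed in; nothing more can be done
None
```

All four jars are closed, each with the lid of its own size, and the job was handed in at about 25.5 s of the 106 s allowed. I gripped each lid by its knob and lowered it until I felt 10–16 N of contact at the expected height. Then I released it and backed the arm off.

- **Lids:** In both cameras, the knob tops stand 37–39 mm above the rims (38 mm expected when home). Every lid measured level to within about 0.5°, except for one 1.1° reading of the smallest lid from the side camera. The top camera gave 0.4° for that lid, so I take the 1.1° as noise from its few pixels.
- **Jars:** They moved no more than about 3 mm, which is within measuring error.
- **Wash bottle and brass weight:** Both stand where they were. In the last top view the arm mostly hid the weight, so only the side camera confirms it.
- **Disagreements:** The two cameras differ by 1–3 mm throughout, about as much as their calibration allows. The gripper read about 21 mm on the 24 mm knobs, but every grip held.

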